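Stone the guide rod's end and thread it through both bushes of the stand

ROBOT

A 7-joint arm with a two-finger parallel gripper is mounted at the origin on a cart in front of the work surface, level with it; the furniture and walls round the work are solid. World frame = base frame: x ahead of the robot, y to its left, z up, the work surface at z = 0. Lengths are in m, angles in rad, forces in N, time in s.
With the tool pointing down it reaches from about 0.4 to 0.85 m from the base axis. Payload 10.4 kg.
Tool frame: the origin (TCP) lies at the very end of the fingers, on their centre line; the grasp point (between the pads) lies 19 mm behind it; z points along the fingers, y is the direction in which the jaws open and shut (so a half turn about z gives the same grasp; the last joint's range is limited). The gripper opens to 87 mm and grips with 3 to 60 N. Pads are 19 mm wide; open, the fingers measure 117 mm over their backs; the gripper's body (75 mm by 190 mm) begins 51 mm behind the grasp point.
Start: joints at [-1.175, 0.332, -0.065, 1.46, 0.022, 1.35, -0.088], TCP at [0.254, 0.571, 0.192] pointing down, gripper open.
Joint ranges: [-2.6, 2.6], [-0.5, 2.12], [-1.47, 1.34], [0.16, 2.42], [-1.27, 4.41], [0.06, 2.06], [-2.6, 2.6]. Speed limits (rad/s): [2.22, 2.22, 2.79, 2.79, 3.14, 3.14, 3.14].

INTERFACE

Orientations are given as a unit quaternion [x, y, z, w].
In Python, from bench import r, eyes, job gives the robot as it stands. The module is installed in compiled form; this text tells all that it offers.
- The arm moves only by the tool play_rows, never from a script. Its argument "motion" is a list of rows, each a list of 7 numbers: the shift along the tool's x, y, z as a fraction of full scale, then the turn, a rotation vector about the tool's x, y, z as a fraction of full scale, then the opening in per cent of the stroke, from 0 (shut) to 100 (fully open). A call has 1 to 5 rows; each row is the pose to reach, as a shift and turn from the pose commanded when the call began, along the tool's axes at that moment; what a row does not reach only later rows make up. Full scale, the value 1, is 0.2 m for a shift and 90 degrees for a turn. A row lasts 1/8 s, in which the tool goes at most 62.5 mm and 10.7 degrees, less where a joint would pass 70% of its speed; a pose out of reach is approached as far as the arm can. A call with a number of a shift or a turn outside -1 to 1 is refused whole. A call with a gripper value outside its range is refused whole. The fingers move at their own pace and stop on an object; "squeeze" is the grip in N (left out, the last holds). Time passes only in rows, so rows that repeat a pose let the fingers close. It gives the time, the measured TCP pose, the force and the opening at its end, in the units of the state.
- r.read_state(): the state, without advancing time (a new reading comes with each control period).
- eyes.camera(name): name is "side" or "top" or "wrist"; returns a dict with "image" (400x640x3 uint8, red, green, blue), "mtx" (3x3 intrinsics, pixels), "R" (3x3) and "t" (3): a world point X has camera coordinates R X + t. Camera axes: x right, y down, z forward; pixel columns grow to the right and rows downward; lengths in m; the calibration is good to about 2 mm. The wrist camera is an equidistant fisheye: a pixel r from the principal point sees the ray r / f radians off the axis. A picture is of the moment at which its call begins. There is no depth.
- job.close_job(): hands the job in, once; it reports no verdict.
Trained networks look in a picture, given as the dict that the camera call returned (one of the last four; its "shot" number tells which), for a name from the list of things; names that differ only in an ending like _2 or _b are one class to them, and where a whole thing is asked for, a point or a joint stands for the part that bears it (a point fixed in the world has none). Each returns a list of dicts, best first, with "p" (0 to 1); they miss things now and then, are a little off and sometimes report something else, mostly with a low value. They report only what shows in the picture. A call takes as long as a camera call. They do not tell look-alikes from the thing itself.
- eyes.regions_of(picture, label): "region" (400x640 bool, what is visible of it) and "xy" ([column, row] in pixels, amid what is visible of it).
- eyes.landmark_of(picture, label): "xy" ([column, row] in pixels: a listed point, or the origin of a listed thing).
The state is a dict: "time": time; "joint_positions": joint angles; "joint_vel": joint speeds; "joint_torque": joint torques, N m; "ee_pos": TCP position; "eef_rot": TCP orientation; "ft_force": force on the tool from outside, world axes, zero at the start; "torque": the same for the moment, N m; "width": finger opening in m.
Only numpy, scipy, OpenCV 4.12 (cv2) and the standard library are available. Lean on these libraries where they do the work, as an engineer would, in place of code of your own. Each camera call takes 0.05 s, during which the arm holds its last target. There are 200 camera calls.

TASK

Take the guide rod with the black square head out of the wooden rod block and, keeping it upright, take the burr off its lower end by drawing it slowly, with light steady pressure, along the bench stone from the outer end of the dark coarse half to the outer end of the pale fine half. Then thread it down through the upper and the lower bronze bush of the blue stand until about 20 mm of it shows below the lower bush, and finish while holding it still there, hanging from the gripper, so that I can fit the retaining ring. Leave the other two rods and the bottles, jars and other things around alone.

Things in the scene. Friction and masses are not known exactly. Their poses are not given: they have to be found in the camera images.
- rod: the guide rod, 0.14 kg: bright steel shaft 12 mm across and 120 mm long with a 2.5 mm taper at its lower end, topped by a black square head 15 mm across flats and 42 mm tall (total length 162 mm). Origin at the centre of the lower end; z runs up the rod to the head, x and y are normal to the flats of the head. At the start it stands upright in one of the three holes of the rod block, its lower end 5 mm above the bench
- rod_tip (a point): centre of the rod's lower end (the rod's origin)
- rod_head (a point): centre of the rod's square head, 141 mm above the lower end: the place to grip
- rod_block: beech block, fixed, 180 x 56 x 45 mm (x, y, z), origin under its centre; three blind holes 13.6 mm wide and 40 mm deep in a row along its x axis at -60, 0 and +60 mm
- spare_a: another rod standing in the rod block, not needed: brass shaft with a round aluminium knob 20 mm across, 97 mm long in all, so it stands 65 mm lower than the guide rod; origin at its lower end
- spare_b: a second rod like spare_a
- stone_holder: wooden holder of the bench stone, fixed, 190 x 74 x 24 mm, origin under its centre, long along its x axis
- stone: bench stone in that holder, 150 x 50 mm, oiled; origin at the centre of its top face, which lies 36 mm above the bench; x along its length, y across, z up. The dark grey coarse half is x < 0, the pale fine half x > 0, flush with one another. It lies on a springy rubber bed and sinks straight down by 1 mm for each 3 N pressed on it (the first 0.6 N move nothing), up to 9 mm
- stand: blue guide stand, fixed: base plate 12 mm thick, from x = -56 to +84 mm and 104 mm wide, an aluminium column at x = +43 to +73 mm, 141 mm high, and two arms towards -x that carry the bushes; a steel retaining ring 24 mm across lies on the base plate. Origin at bench level under the common vertical axis of both bushes; z up along that axis
- upper_bush (a point): centre of the upper face of the upper bronze bush, 128 mm above the bench. Both bushes are 20 mm long, with a 15 mm bore and a 45 degree lead-in that is 22 mm wide at the top face; outer diameter 37 mm. The upper one reaches from 108 to 128 mm, the lower one from 58 to 78 mm
- lower_bush (a point): centre of the lower face of the lower bush, 58 mm above the bench (46 mm above the base plate)
- wash: wash bottle, bystander, 234 mm high
- clock: small white timer, bystander, 61 mm high
- red_jar: jar with a red lid, bystander, 113 mm high
- amber_jar: jar with an amber lid, bystander, 99 mm high
- beaker: small glass beaker, bystander, 68 mm high
Not all that is in view belongs to the job. Several things have the shape of the rod; the one meant has the colours described above.

How it is judged:
By the outcome, as a careful person would: the job done as asked, in the order asked, and still so for the second after the job is handed in, while the arm keeps its last pose, push and grip.
It also fails if it takes over 58 s, if anything falls off the work surface, if the arm or the gripper's body presses on something with over 40 N, if the wrist force passes 120 N, or if a joint passes its speed limit or range.

## Working session

There is one attempt and no reset: what is moved stays moved. The work goes in short steps, Python scripts to look and compute and a tool call to move; the robot and the scene stay as the last step left them, time stands still between calls to the robot, and variables do not carry over. Pictures are saved under pics/ and viewed, about 8 in all and at most 12, crops included, and the job is handed in when it is done.

Besides the shell and the picture viewer there is one more tool, called by a JSON object that holds its "api" and its "payload". play_rows: Moves the arm, as the interface text tells. Shift numbers are shares of 0.2 m and turn numbers shares of 90 degrees, none past 1 either way. Its arguments: {"type":"object","properties":{"motion":{"type":"array","items":{"type":"array","items":{"type":"number"}}},"squeeze":{"type":"number"}},"required":["motion"]}

```bash
mkdir -p pics
cat > h.py <<'E'
import numpy as np, cv2
from bench import r, eyes, job
def save(p,name,crop=None,s=1):
    im=p["image"][:,:,::-1]
    if crop: im=im[crop[1]:crop[3],crop[0]:crop[2]]
    cv2.imwrite("pics/"+name+".png",cv2.resize(im,None,fx=s,fy=s,interpolation=cv2.INTER_CUBIC))
def ray(p,xy,fish=False):
    K=p["mtx"];u=(xy[0]-K[0,2])/K[0,0];v=(xy[1]-K[1,2])/K[1,1]
    if fish:
        a=np.hypot(u,v);d=np.array([np.sin(a)*u/max(a,1e-9),np.sin(a)*v/max(a,1e-9),np.cos(a)])
    else: d=np.array([u,v,1.])
    R=np.array(p["R"]);return -R.T@p["t"], R.T@(d/np.linalg.norm(d))
def atz(p,xy,z,fish=False):
    o,d=ray(p,xy,fish);return o+d*(z-o[2])/d[2]
def tri(rs):
    A=np.zeros((3,3));b=np.zeros(3)
    for o,d in rs:
        M=np.eye(3)-np.outer(d,d);A+=M;b+=M@o
    x=np.linalg.solve(A,b);return x,[np.linalg.norm((np.eye(3)-np.outer(d,d))@(x-o)) for o,d in rs]
def proj(p,X):
    c=np.array(p["R"])@X+p["t"];q=p["mtx"]@(c/c[2]);return q[:2]
E
python3 - <<'E'
from h import *
np.set_printoptions(precision=4,suppress=True)
P={n:eyes.camera(n) for n in("side","top","wrist")}
for n,p in P.items():
    save(p,n+"0"); print(n,(-np.array(p["R"]).T@p["t"]),p["mtx"][0,0],np.array(p["R"])[2])
    for l in ["rod_head","rod_tip","upper_bush","lower_bush","stone","stone_holder","rod_block","spare_a","stand","wash","clock","red_jar","amber_jar","beaker"]:
        print(n,l,[(np.round(d["xy"]).tolist(),round(d["p"],2)) for d in eyes.landmark_of(p,l)][:4])
E
```

```text
side [0.3072 0.7834 0.5105] 363.5970430910778 [ 0.2188 -0.8987 -0.3801]
side rod_head [([289.0, 227.0], 0.78), ([348.0, 235.0], 0.75), ([325.0, 246.0], 0.74), ([358.0, 260.0], 0.72)]
side rod_tip [([359.0, 320.0], 0.72), ([291.0, 276.0], 0.72), ([350.0, 286.0], 0.62)]
side upper_bush [([328.0, 191.0], 0.66)]
side lower_bush [([325.0, 212.0], 0.74)]
side stone []
side stone_holder [([308.0, 260.0], 0.83)]
side rod_block [([327.0, 231.0], 0.6), ([296.0, 302.0], 0.57)]
side spare_a []
side stand [([328.0, 228.0], 0.7)]
side wash [([268.0, 236.0], 0.68)]
side clock [([245.0, 261.0], 0.79)]
side red_jar [([239.0, 278.0], 0.62), ([315.0, 206.0], 0.6)]
side amber_jar [([295.0, 204.0], 0.56)]
side beaker [([317.0, 205.0], 0.48)]
top [ 0.3776 -0.1078  1.4796] 484.56020433541164 [ 0.1152 -0.015  -0.9932]
top rod_head [([272.0, 151.0], 0.68), ([215.0, 228.0], 0.54), ([244.0, 188.0], 0.42), ([236.0, 245.0], 0.4)]
top rod_tip [([249.0, 196.0], 0.56), ([243.0, 242.0], 0.5), ([208.0, 253.0], 0.44), ([352.0, 204.0], 0.19)]
top upper_bush [([351.0, 201.0], 0.74)]
top lower_bush [([349.0, 205.0], 0.72)]
top stone [([285.0, 202.0], 0.69), ([344.0, 209.0], 0.57), ([317.0, 155.0], 0.35)]
top stone_holder [([283.0, 202.0], 0.81)]
top rod_block [([221.0, 215.0], 0.89)]
top spare_a [([222.0, 192.0], 0.63), ([409.0, 187.0], 0.61), ([221.0, 210.0], 0.42)]
top stand []
top wash [([318.0, 156.0], 0.56), ([348.0, 206.0], 0.51)]
top clock [([271.0, 152.0], 0.54)]
top red_jar [([238.0, 161.0], 0.84)]
top amber_jar [([401.0, 160.0], 0.62)]
top beaker [([406.0, 184.0], 0.62)]
wrist [0.1878 0.5989 0.3835] 309.70691628693146 [ 0.2417 -0.1086 -0.9643]
wrist rod_head []
wrist rod_tip []
wrist upper_bush []
wrist lower_bush []
wrist stone []
wrist stone_holder []
wrist rod_block []
wrist spare_a []
wrist stand []
wrist wash []
wrist clock []
wrist red_jar []
wrist amber_jar []
wrist beaker []
```

Run:
```python
import cv2
a=cv2.imread("pics/top0.png")[120:290,180:440];b=cv2.imread("pics/side0.png")[150:350,200:420]
cv2.imwrite("pics/t.png",cv2.resize(a,None,fx=3,fy=3,interpolation=2));cv2.imwrite("pics/s.png",cv2.resize(b,None,fx=3,fy=3,interpolation=2))
```

```text
(no output)
```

View pics/t.png

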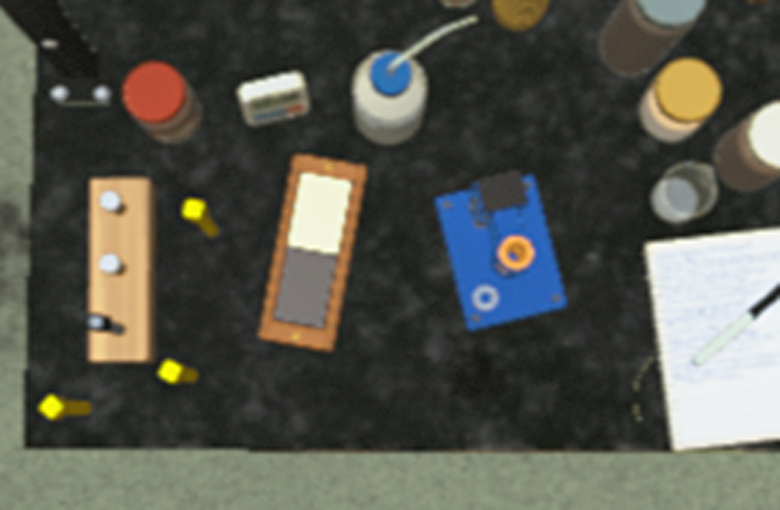

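View pics/s.png

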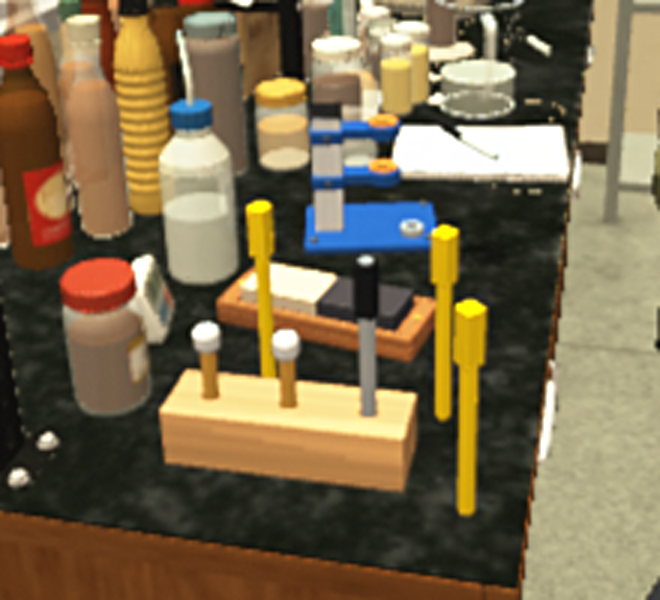

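The candidates are:
- **Black head on a steel shaft, in the block:** top (213,228), side (323,246). This one matches the description.
- **Yellow look-alikes:** side (287,227), (348,235) and (357,260). In the top view they are at (245,190), (237,244) and (197,256).
- **Round-knob spares:** top (217,187) and (217,207).

Next I'll measure positions from both cameras.

Run:
```python
from h import *
np.set_printoptions(precision=4,suppress=True)
s=eyes.camera("side");t=eyes.camera("top")
print("head",tri([ray(s,(322.5,246)),ray(t,(214,228))]))
print("ubush",tri([ray(s,(328,191)),ray(t,(351,203))]),atz(t,(351.5,204),.128))
print("lbush",tri([ray(s,(325,212)),ray(t,(349,205))]))
def rect(p,l,z,i=0):
    for m in eyes.regions_of(p,l)[:2]:
        R=m["region"].astype(np.uint8);c,_=cv2.findContours(R,0,1);c=max(c,key=cv2.contourArea)
        w=np.array([atz(p,q[0],z)[:2] for q in c],np.float32);b=cv2.minAreaRect(w);print(l,m["p"],m["xy"],b, R.sum())
rect(t,"rod_block",.045);rect(t,"stone_holder",.024);rect(t,"stone",.036);rect(t,"stand",.012)
# corners by hand in crop
for n,pts,z in [("stone",[(301,172),(353,181),(323,328),(273,319)],.036),("block",[(90,179),(152,178),(154,361),(88,361)],.045),("spares",[(110,201),(110,263)],.09),("yellow",[(193,210),(170,372),(51,407)],.162)]:
    w=np.array([atz(t,(x/3+180-.33,y/3+120-.33),z)[:2] for x,y in pts]);print(n,w,w.mean(0))
for n,l in[("head",[(322,228),(322,265)])]: pass
save(s,"hc",(270,210,380,330),5)
print(r.read_state()["ft_force"],r.read_state()["eef_rot"])
w=eyes.camera("wrist");save(w,"w1")
```

```text
head (array([0.4574, 0.1358, 0.1449]), [np.float64(0.000667560441003634), np.float64(0.0006675604410036007)])
ubush (array([ 0.5277, -0.2441,  0.1245]), [np.float64(0.003641852088710766), np.float64(0.0036418520887107784)]) [ 0.5281 -0.2446  0.128 ]
lbush (array([ 0.534 , -0.2446,  0.0529]), [np.float64(0.000532544153283268), np.float64(0.000532544153283554)])
rod_block 0.81 [220.9, 214.5] ((0.5169496536254883, 0.136093407869339), (0.18222813308238983, 0.06178852915763855), 1.2471287250518799) 1106
stone_holder 0.72 [284.8, 204.4] ((0.5405492186546326, -0.05201449990272522), (0.07404135167598724, 0.1898527443408966), 79.63470458984375) 1508
stone_holder 0.36 [213.0, 227.6] ((0.46838098764419556, 0.15502306818962097), (0.017991486936807632, 0.030204663053154945), 0.22299107909202576) 56
stone 0.66 [282.5, 205.3] ((0.5404857397079468, -0.051390521228313446), (0.052580781280994415, 0.15005707740783691), 80.16541290283203) 844
stand 0.56 [346.4, 205.4] ((0.5451288819313049, -0.24239012598991394), (0.15285076200962067, 0.10438922792673111), 15.376954078674316) 1606
stone [[ 0.6192 -0.0386]
 [ 0.6103 -0.0909]
 [ 0.4625 -0.062 ]
 [ 0.4713 -0.0124]] [ 0.5408 -0.051 ]
block [[0.6094 0.1708]
 [0.6108 0.1092]
 [0.4289 0.1033]
 [0.4287 0.1679]] [0.5195 0.1378]
spares [[0.5808 0.1423]
 [0.5208 0.1407]] [0.5508 0.1415]
yellow [[0.5624 0.0535]
 [0.4149 0.0715]
 [0.3832 0.1774]] [0.4535 0.1008]
[-0.5034 -0.7064 -0.7541] [ 0.2078  0.9782  0.     -0.    ]
```

View pics/hc.png

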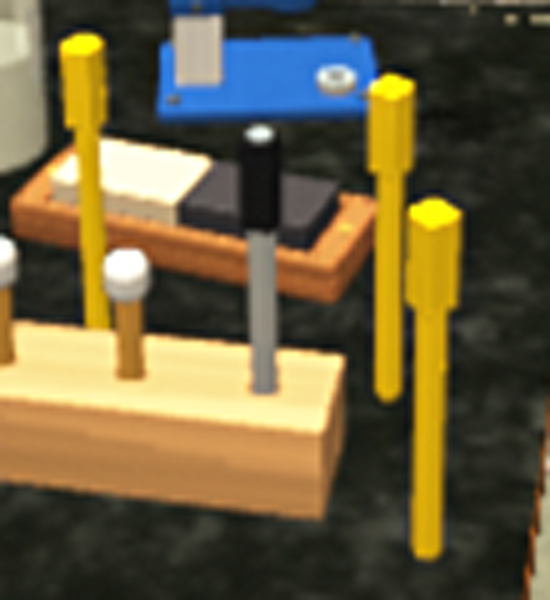

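The crop shows the black square head on the bright steel shaft at side (322,246), in the block's near hole. The three full-yellow rods stand free outside the block. I'll move above it and look with the wrist camera.

{"api": "play_rows", "payload": {"motion": [[-0.91,-0.79,-0.3,0,0,-0.27,60],[-0.91,-0.79,-0.3,0,0,-0.27,60],[-0.91,-0.79,-0.3,0,0,-0.27,60],[-0.91,-0.79,-0.3,0,0,-0.27,60],[-0.91,-0.79,-0.3,0,0,-0.27,60]]}}

```text
time: 3.22
ee_pos: [0.3595, 0.3489, 0.2536]
eef_rot: [0.001, 1.0, 0.001, 0.001]
ft_force: [-0.4, 0.5, -0.1]
width: 0.053
```

```bash
cat >> h.py <<'E'
from scipy.spatial.transform import Rotation as Ro
def go(target,yaw=None):
    st=r.read_state();R=Ro.from_quat(st["eef_rot"]).as_matrix()
    d=R.T@(np.array(target)-st["ee_pos"])/.2
    yn=np.degrees(np.arctan2(R[1,1],R[0,1]))
    # rotation keeping tool z straight down, jaw y at yaw
    y=yn if yaw is None else yaw
    c,s=np.cos(np.radians(y)),np.sin(np.radians(y));Rt=np.array([[-s,c,0],[c,s,0],[0,0,-1.]])
    Rt=np.column_stack([np.cross([c,s,0],[0,0,-1]),[c,s,0],[0,0,-1]])
    v=Ro.from_matrix(R.T@Rt).as_rotvec()/(np.pi/2)
    print("t",st["time"],"pos",np.round(st["ee_pos"],4),"yaw",round(yn,2),"F",np.round(st["ft_force"],2),"w",st["width"],"\n shift",np.round(d,4),"turn",np.round(v,4))
E
python3 - <<'E'
from h import *
go([.458,.136,.25],90)
E
```

```text
t 3.225 pos [0.3595 0.3489 0.2536] yaw 89.87 F [-0.41  0.5  -0.07] w 0.05299195349378341 
 shift [-0.4951 -1.0633  0.0175] turn [ 0.0012  0.0018 -0.0015]
```

{"api": "play_rows", "payload": {"motion": [[-0.495,-1.0,0.02,0,0,0,60],[-0.495,-1.0,0.02,0,0,0,60],[-0.495,-1.0,0.02,0,0,0,60],[-0.495,-1.0,0.02,0,0,0,60],[-0.495,-1.0,0.02,0,0,0,60]]}}

```text
time: 3.85
ee_pos: [0.4571, 0.1511, 0.2476]
eef_rot: [-0.001, 1.0, -0.0, 0.0]
ft_force: [-0.2, 1.3, -0.4]
width: 0.052
```

Run:
```python
from h import *
go([.458,.136,.22],90)
p=eyes.camera("wrist");save(p,"w2")
import pickle;pickle.dump(p,open("w2.pkl","wb"))
```

```text
t 3.85 pos [0.4571 0.1511 0.2476] yaw 90.07 F [-0.16  1.26 -0.36] w 0.05202342254787236 
 shift [-0.0041 -0.0757  0.1378] turn [-0.0001  0.0001  0.0007]
```

View pics/w2.png

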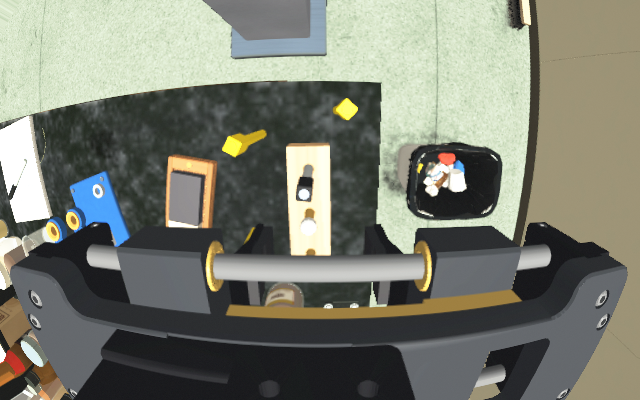

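The wrist view shows the black head at about (304,190), over the block and between the fingers. I'll enlarge it to get the head's yaw.

Run:
```python
from h import *
import pickle;p=pickle.load(open("w2.pkl","rb"))
save(p,"w2c",(275,165,335,215),12)
for z,xy in [(.167,(304,193)),(.167,(304,195))]: print(atz(p,xy,z,True))
print(-np.array(p["R"]).T@p["t"])
```

```text
[0.45818463 0.13665071 0.167     ]
[0.46008113 0.13662807 0.167     ]
[0.38454883 0.14960861 0.4401086 ]
```

View pics/w2c.png

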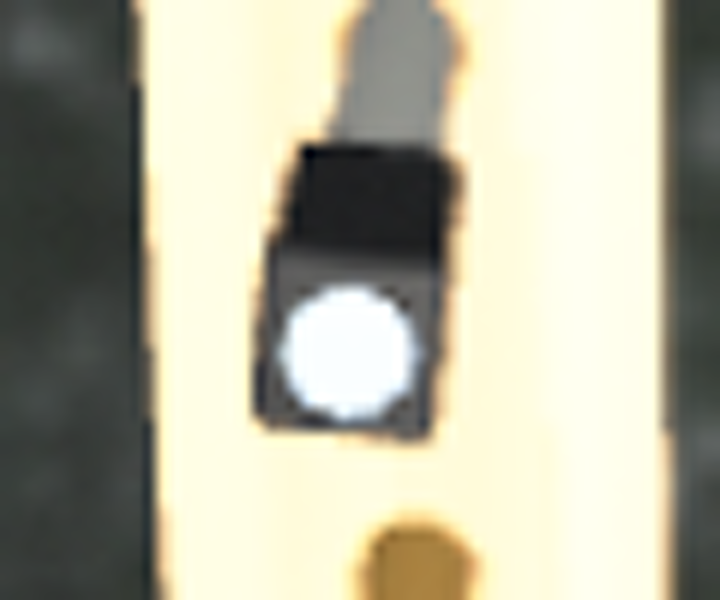

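Run:
```python
from h import *
import pickle;p=pickle.load(open("w2.pkl","rb"))
w=np.array([atz(p,(275+x/12-.46,165+y/12-.46),.167,True)[:2] for x,y in [(268,243),(441,255),(428,438),(258,422)]])
print(w,w.mean(0)); 
for i in range(4):
    d=w[(i+1)%4]-w[i];print(np.linalg.norm(d),np.degrees(np.arctan2(d[1],d[0])))
b=np.array([atz(p,(275+x/12-.46,165+y/12-.46),.045,True)[:2] for x,y in [(135,0),(155,600),(665,0),(668,600)]]);print(b)
go([*w.mean(0),.127],88)
```

```text
[[0.45045961 0.13025373]
 [0.45140434 0.14335404]
 [0.46584669 0.14227469]
 [0.46457756 0.12923317]] [0.45807205 0.13627891]
0.013134339615802798 85.8752295873267
0.014482620600333994 -4.274088758822935
0.013103127656593896 -95.55820946420802
0.014154788748785433 175.86539091477266
[[0.45282979 0.1075838 ]
 [0.52126714 0.10803308]
 [0.45294451 0.16483544]
 [0.52117831 0.1658475 ]]
t 3.9 pos [0.4564 0.1531 0.2475] yaw 90.23 F [-0.59  0.51 -0.4 ] w 0.052383082208104226 
 shift [-0.0083 -0.0844  0.6027] turn [ 0.0002 -0.0001  0.0248]
```

{"api": "play_rows", "payload": {"motion": [[-0.008,-0.08,0.1,0,0,0.048,55],[-0.008,-0.08,0.1,0,0,0.048,55],[-0.008,-0.08,0.1,0,0,0.048,55],[-0.008,-0.08,0.1,0,0,0.048,55]]}}

```text
time: 4.4
ee_pos: [0.458, 0.1383, 0.2283]
eef_rot: [0.034, 0.999, 0.0, 0.0]
ft_force: [0.5, -0.1, -0.2]
width: 0.0476
```

Run:
```python
from h import *
go([.458,.1363,.127],85.7)
p=eyes.camera("wrist")
go([.458,.1363,.127],85.7)
for l in ["rod_head"]:
  for d in eyes.landmark_of(p,l)[:3]: print(d["xy"],d["p"],atz(p,d["xy"],.146,True))
```

```text
t 4.4 pos [0.458  0.1383 0.2283] yaw 86.12 F [ 0.49 -0.11 -0.2 ] w 0.04760355360105503 
 shift [-5.000e-04 -1.050e-02  5.063e-01] turn [0.0004 0.0004 0.0046]
t 4.45 pos [0.458  0.1381 0.2282] yaw 86.09 F [0.26 0.02 0.07] w 0.04772439685832585 
 shift [-3.000e-04 -9.200e-03  5.059e-01] turn [0.0003 0.0004 0.0043]
[318.2, 191.4] 0.78 [0.45800734 0.13691935 0.146     ]
[353.8, 103.6] 0.72 [0.38045634 0.17360463 0.146     ]
```

{"api": "play_rows", "payload": {"motion": [[0,-0.008,0.25,0,0,0.004,55],[0,-0.008,0.4,0,0,0.004,55],[0,-0.008,0.505,0,0,0.004,55],[0,-0.008,0.505,0,0,0.004,55],[0,-0.008,0.505,0,0,0.004,30]], "squeeze": 10}}

```text
time: 5.12
ee_pos: [0.4584, 0.136, 0.1277]
eef_rot: [0.038, 0.999, 0.0, 0.001]
ft_force: [0.1, -0.1, 0.2]
width: 0.0435
```

{"api": "play_rows", "payload": {"motion": [[0,0,0,0,0,0,20],[0,0,0,0,0,0,0],[0,0,0,0,0,0,0],[0,0,0,0,0,0,0]], "squeeze": 10}}

```text
time: 5.62
ee_pos: [0.458, 0.1357, 0.1269]
eef_rot: [0.038, 0.999, 0.0, 0.0]
ft_force: [0.4, 0.3, 1.9]
width: 0.015
```

{"api": "play_rows", "payload": {"motion": [[0,0,0,0,0,0,0],[0,0,0,0,0,0,0],[0,0,-0.05,0,0,0,0],[0,0,-0.15,0,0,0,0],[0,0,-0.25,0,0,0,0]], "squeeze": 40}}

```text
time: 6.25
ee_pos: [0.4575, 0.1354, 0.1774]
eef_rot: [0.038, 0.999, -0.0, -0.0]
ft_force: [0.0, 0.7, -0.8]
width: 0.0146
```

{"api": "play_rows", "payload": {"motion": [[0,0,-0.2,0,0,0,0],[0,0,-0.4,0,0,0,0],[0,0,-0.65,0,0,0,0],[0,0,-0.65,0,0,0,0]]}}

```text
time: 6.75
ee_pos: [0.4591, 0.1359, 0.3105]
eef_rot: [0.038, 0.999, 0.001, 0.003]
ft_force: [-0.4, -0.8, -1.0]
width: 0.0142
```

Run:
```python
from h import *
np.set_printoptions(precision=4,suppress=True)
s=eyes.camera("side");t=eyes.camera("top")
go([.474,-.039,.25],85.7)
for n,z,xy in [("washcap",.20,(310,145)),("washtop",.17,(309,152)),("amber",.09,(407,150)),("redjar",.11,(232,150))]: print(n,atz(t,xy,z))
for l in ["rod_tip","rod_head"]:
  for n,p in(("s",s),("t",t)):
    for d in eyes.landmark_of(p,l)[:4]: print(n,l,d["xy"],round(d["p"],2))
h=np.array([.458,.1357,.146+.18]);print(proj(s,h),proj(s,h-[0,0,.141]),proj(t,h),proj(t,h-[0,0,.141]))
save(s,"s3",(250,110,410,270),4)
```

```text
t 6.85 pos [0.4577 0.1355 0.3066] yaw 85.62 F [ 0.18  0.09 -1.7 ] w 0.014222818845058709 
 shift [-0.1479 -0.8636  0.283 ] turn [ 0.0001  0.     -0.0009]
washcap [ 0.6795 -0.1264  0.2   ]
washtop [ 0.6669 -0.1241  0.17  ]
amber [ 0.6924 -0.4125  0.09  ]
redjar [0.6846 0.0965 0.11  ]
s rod_tip [350.3, 286.5] 0.86
s rod_tip [358.0, 321.9] 0.86
s rod_tip [322.3, 228.5] 0.8
s rod_tip [293.5, 275.3] 0.75
t rod_tip [249.9, 197.5] 0.54
t rod_tip [244.4, 244.1] 0.47
t rod_tip [207.8, 254.3] 0.35
s rod_head [357.6, 260.4] 0.9
s rod_head [321.6, 162.6] 0.85
s rod_head [349.0, 233.1] 0.74
s rod_head [285.4, 227.6] 0.73
t rod_head [237.0, 244.6] 0.44
t rod_head [244.5, 187.6] 0.44
t rod_head [195.7, 254.1] 0.41
[320.338  161.2032] [321.5881 228.5333] [200.2445 223.3829] [211.3392 227.1108]
```

View pics/s3.png

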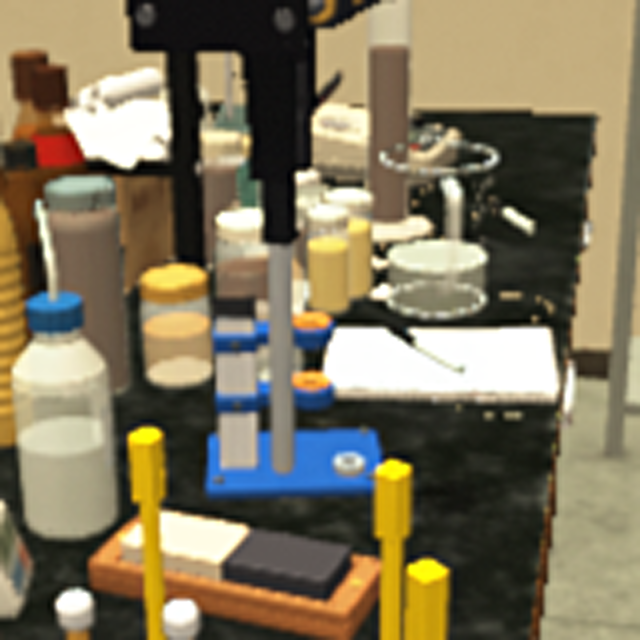

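The rod is held and hangs upright: side tip at (322,228), where the prediction put it. Next I'll go over the outer end of the stone's dark half.

{"api": "play_rows", "payload": {"motion": [[-0.148,-0.864,0,0,0,0,0],[-0.148,-0.864,0,0,0,0,0],[-0.148,-0.864,0,0,0,0,0],[-0.148,-0.864,0.3,0,0,0,0],[-0.148,-0.864,0.6,0,0,0,0]]}}

```text
time: 7.68
ee_pos: [0.474, -0.0395, 0.1849]
eef_rot: [0.039, 0.999, 0.0, 0.0]
ft_force: [1.6, 0.2, -2.4]
width: 0.0138
```

{"api": "play_rows", "payload": {"motion": [[0,0,0.04,0,0,0,0],[0,0,0.04,0,0,0,0],[0,0,0.04,0,0,0,0],[0,0,0.04,0,0,0,0]]}}

```text
time: 8.18
ee_pos: [0.4752, -0.0388, 0.1803]
eef_rot: [0.038, 0.999, 0.0, 0.001]
ft_force: [-0.5, -0.2, -0.6]
width: 0.0143
```

Run:
```python
from h import *
np.set_printoptions(precision=4,suppress=True)
go([.4747,-.0393,.160],85.7)
s=eyes.camera("side");t=eyes.camera("top");w=eyes.camera("wrist")
go([.4747,-.0393,.160],85.7)
save(s,"s4",(270,200,350,280),7)
tip=r.read_state()["ee_pos"]-[0,0,.122]; print(proj(s,tip))
for d in eyes.landmark_of(s,"rod_tip")[:5]: print(d["xy"],d["p"])
for d in eyes.landmark_of(w,"rod_tip")[:3]: print("w",d["xy"],d["p"],atz(w,d["xy"],tip[2],True))
```

```text
t 8.175 pos [ 0.4752 -0.0388  0.1803] yaw 85.64 F [-0.54 -0.2  -0.62] w 0.014254350574530202 
 shift [ 0.0024 -0.0026  0.1012] turn [ 0.0005  0.0016 -0.0007]
t 8.325 pos [ 0.4745 -0.0389  0.1793] yaw 85.63 F [-0.84 -0.35 -1.1 ] w 0.014333323873238208 
 shift [-0.0008 -0.002   0.0966] turn [ 0.0003  0.0007 -0.0008]
[330.8629 243.0811]
[347.7, 289.0] 0.8
[356.8, 320.3] 0.69
[332.4, 245.4] 0.67
[292.2, 276.8] 0.63
[244.4, 259.7] 0.18
w [478.1, 91.8] 0.96 [0.3859 0.1422 0.0573]
w [319.3, 182.3] 0.82 [ 0.4756 -0.0392  0.0573]
w [401.8, 118.3] 0.68 [0.4141 0.0508 0.0573]
```

View pics/s4.png

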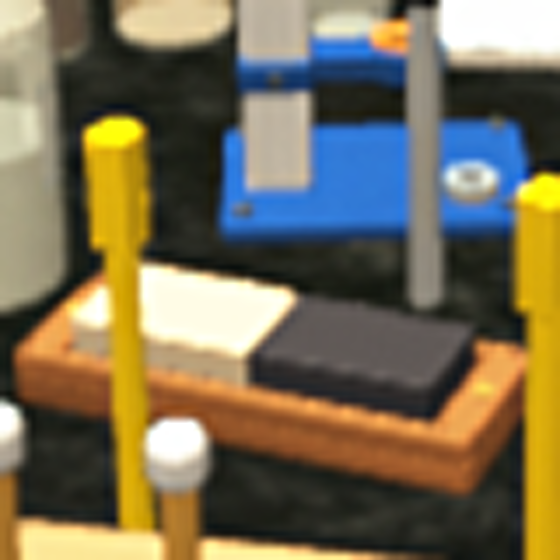

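{"api": "play_rows", "payload": {"motion": [[0,0,0.05,0,0,0,0],[0,0,0.09,0,0,0,0],[0,0,0.1,0,0,0,0],[0,0,0.1,0,0,0,0],[0,0,0.1,0,0,0,0]]}}

```text
time: 9.05
ee_pos: [0.4743, -0.039, 0.1588]
eef_rot: [0.038, 0.999, 0.0, 0.0]
ft_force: [0.0, -0.3, -1.6]
width: 0.0141
```

```bash
cat >> h.py <<'E'
def avg(n=6):
    F=[];P=[]
    for _ in range(n):
        s=r.read_state();F.append(s["ft_force"]);P.append(s["ee_pos"]);eyes.camera("side")
    print("t",s["time"],"F",np.round(np.mean(F,0),2),"sd",np.round(np.std(F,0),2),"P",np.round(np.mean(P,0),5),"w",s["width"])
E
python3 -c "
from h import *
avg()"
```

```text
t 9.3 F [ 0.16  0.13 -1.46] sd [0.32 0.5  0.39] P [ 0.47424 -0.03895  0.15878] w 0.014214713339499046
```

{"api": "play_rows", "payload": {"motion": [[0,0,0.005,0,0,0,0],[0,0,0.01,0,0,0,0],[0,0,0.01,0,0,0,0]]}}

```text
time: 9.72
ee_pos: [0.4744, -0.0389, 0.1569]
eef_rot: [0.038, 0.999, 0.0, 0.0]
ft_force: [1.0, 0.4, 2.4]
width: 0.0144
```

```bash
python3 -c "
from h import *
avg()"
```

```text
t 9.975 F [ 0.46 -0.02  2.49] sd [0.67 0.48 0.27] P [ 0.47435 -0.03895  0.15685] w 0.01468437721130106
```

It's pressing with about 4 N and sinking 1.1 mm. I'll start the slow draw at about 12 mm/s and check the force on the way.

{"api": "play_rows", "payload": {"motion": [[-0.0075,-0.0008,0,0,0,0,0],[-0.015,-0.0015,0,0,0,0,0],[-0.0225,-0.0023,0,0,0,0,0],[-0.03,-0.0031,0,0,0,0,0],[-0.0375,-0.0039,0,0,0,0,0]]}}

```text
time: 10.65
ee_pos: [0.4816, -0.0403, 0.1566]
eef_rot: [0.038, 0.999, 0.0, -0.0]
ft_force: [-0.1, 0.4, 3.7]
width: 0.0139
```

{"api": "play_rows", "payload": {"motion": [[-0.0075,-0.0008,0,0,0,0,0],[-0.015,-0.0015,0,0,0,0,0],[-0.0225,-0.0023,0,0,0,0,0],[-0.03,-0.0031,0,0,0,0,0],[-0.0375,-0.0039,0,0,0,0,0]]}}

```text
time: 11.28
ee_pos: [0.4891, -0.0417, 0.1566]
eef_rot: [0.038, 0.999, 0.0, -0.0]
ft_force: [-1.3, 0.9, 2.6]
width: 0.0145
```

{"api": "play_rows", "payload": {"motion": [[-0.0075,-0.0008,0,0,0,0,0],[-0.015,-0.0015,0,0,0,0,0],[-0.0225,-0.0023,0,0,0,0,0],[-0.03,-0.0031,0,0,0,0,0],[-0.0375,-0.0039,0,0,0,0,0]]}}

```text
time: 11.9
ee_pos: [0.4965, -0.043, 0.1566]
eef_rot: [0.038, 0.999, 0.0, 0.0]
ft_force: [-1.1, 0.7, 3.7]
width: 0.0141
```

{"api": "play_rows", "payload": {"motion": [[-0.0075,-0.0008,0,0,0,0,0],[-0.015,-0.0015,0,0,0,0,0],[-0.0225,-0.0023,0,0,0,0,0],[-0.03,-0.0031,0,0,0,0,0],[-0.0375,-0.0039,0,0,0,0,0]]}}

```text
time: 12.52
ee_pos: [0.5039, -0.0444, 0.1566]
eef_rot: [0.038, 0.999, 0.0, 0.0]
ft_force: [-0.6, 0.4, 3.2]
width: 0.0145
```

{"api": "play_rows", "payload": {"motion": [[-0.0075,-0.0008,0,0,0,0,0],[-0.015,-0.0015,0,0,0,0,0],[-0.0225,-0.0023,0,0,0,0,0],[-0.03,-0.0031,0,0,0,0,0],[-0.0375,-0.0039,0,0,0,0,0]]}}

```text
time: 13.15
ee_pos: [0.5113, -0.0457, 0.1566]
eef_rot: [0.038, 0.999, 0.0, -0.0]
ft_force: [-1.3, -0.3, 2.0]
width: 0.0143
```

{"api": "play_rows", "payload": {"motion": [[-0.0075,-0.0008,0,0,0,0,0],[-0.015,-0.0015,0,0,0,0,0],[-0.0225,-0.0023,0,0,0,0,0],[-0.03,-0.0031,0,0,0,0,0],[-0.0375,-0.0039,0,0,0,0,0]]}}

```text
time: 13.78
ee_pos: [0.5188, -0.0471, 0.1566]
eef_rot: [0.038, 0.999, 0.0, 0.0]
ft_force: [-0.2, -0.8, 3.6]
width: 0.0142
```

{"api": "play_rows", "payload": {"motion": [[-0.0075,-0.0008,0,0,0,0,0],[-0.015,-0.0015,0,0,0,0,0],[-0.0225,-0.0023,0,0,0,0,0],[-0.03,-0.0031,0,0,0,0,0],[-0.0375,-0.0039,0,0,0,0,0]]}}

```text
time: 14.4
ee_pos: [0.5262, -0.0484, 0.1566]
eef_rot: [0.038, 0.999, 0.0, 0.0]
ft_force: [-1.0, -0.2, 2.8]
width: 0.0146
```

{"api": "play_rows", "payload": {"motion": [[-0.0075,-0.0008,0,0,0,0,0],[-0.015,-0.0015,0,0,0,0,0],[-0.0225,-0.0023,0,0,0,0,0],[-0.03,-0.0031,0,0,0,0,0],[-0.0375,-0.0039,0,0,0,0,0]]}}

```text
time: 15.02
ee_pos: [0.5336, -0.0498, 0.1566]
eef_rot: [0.038, 0.999, 0.0, -0.0]
ft_force: [-1.8, -0.2, 3.2]
width: 0.014
```

{"api": "play_rows", "payload": {"motion": [[-0.0075,-0.0008,0,0,0,0,0],[-0.015,-0.0015,0,0,0,0,0],[-0.0225,-0.0023,0,0,0,0,0],[-0.03,-0.0031,0,0,0,0,0],[-0.0375,-0.0039,0,0,0,0,0]]}}

```text
time: 15.65
ee_pos: [0.541, -0.0511, 0.1567]
eef_rot: [0.038, 0.999, 0.0, 0.0]
ft_force: [-1.6, 0.8, 4.0]
width: 0.0146
```

{"api": "play_rows", "payload": {"motion": [[-0.0075,-0.0008,0,0,0,0,0],[-0.015,-0.0015,0,0,0,0,0],[-0.0225,-0.0023,0,0,0,0,0],[-0.03,-0.0031,0,0,0,0,0],[-0.0375,-0.0039,0,0,0,0,0]]}}

```text
time: 16.27
ee_pos: [0.5484, -0.0525, 0.1566]
eef_rot: [0.038, 0.999, 0.0, -0.0]
ft_force: [-1.1, -0.1, 4.0]
width: 0.0144
```

{"api": "play_rows", "payload": {"motion": [[-0.0075,-0.0008,0,0,0,0,0],[-0.015,-0.0015,0,0,0,0,0],[-0.0225,-0.0023,0,0,0,0,0],[-0.03,-0.0031,0,0,0,0,0],[-0.0375,-0.0039,0,0,0,0,0]]}}

```text
time: 16.9
ee_pos: [0.5559, -0.0538, 0.1566]
eef_rot: [0.038, 0.999, 0.0, 0.0]
ft_force: [-0.2, 0.3, 3.6]
width: 0.0144
```

{"api": "play_rows", "payload": {"motion": [[-0.0075,-0.0008,0,0,0,0,0],[-0.015,-0.0015,0,0,0,0,0],[-0.0225,-0.0023,0,0,0,0,0],[-0.03,-0.0031,0,0,0,0,0],[-0.0375,-0.0039,0,0,0,0,0]]}}

```text
time: 17.52
ee_pos: [0.5633, -0.0552, 0.1566]
eef_rot: [0.038, 0.999, 0.0, -0.0]
ft_force: [0.2, 0.6, 2.2]
width: 0.0144
```

{"api": "play_rows", "payload": {"motion": [[-0.0075,-0.0008,0,0,0,0,0],[-0.015,-0.0015,0,0,0,0,0],[-0.0225,-0.0023,0,0,0,0,0],[-0.03,-0.0031,0,0,0,0,0],[-0.0375,-0.0039,0,0,0,0,0]]}}

```text
time: 18.15
ee_pos: [0.5707, -0.0565, 0.1566]
eef_rot: [0.038, 0.999, 0.0, 0.0]
ft_force: [-1.4, -0.1, 2.8]
width: 0.0143
```

{"api": "play_rows", "payload": {"motion": [[-0.0075,-0.0008,0,0,0,0,0],[-0.015,-0.0015,0,0,0,0,0],[-0.0225,-0.0023,0,0,0,0,0],[-0.03,-0.0031,0,0,0,0,0],[-0.0375,-0.0039,0,0,0,0,0]]}}

```text
time: 18.77
ee_pos: [0.5781, -0.0579, 0.1566]
eef_rot: [0.038, 0.999, 0.0, 0.0]
ft_force: [-1.4, 0.1, 3.4]
width: 0.0141
```

{"api": "play_rows", "payload": {"motion": [[-0.0075,-0.0008,0,0,0,0,0],[-0.015,-0.0015,0,0,0,0,0],[-0.0225,-0.0023,0,0,0,0,0],[-0.03,-0.0031,0,0,0,0,0],[-0.0375,-0.0039,0,0,0,0,0]]}}

```text
time: 19.4
ee_pos: [0.5855, -0.0592, 0.1566]
eef_rot: [0.038, 0.999, 0.0, -0.0]
ft_force: [-1.6, 0.0, 2.1]
width: 0.0145
```

{"api": "play_rows", "payload": {"motion": [[-0.0075,-0.0008,0,0,0,0,0],[-0.015,-0.0015,0,0,0,0,0],[-0.0225,-0.0023,0,0,0,0,0],[-0.03,-0.0031,0,0,0,0,0],[-0.0375,-0.0039,0,0,0,0,0]]}}

```text
time: 20.02
ee_pos: [0.593, -0.0606, 0.1567]
eef_rot: [0.038, 0.999, 0.0, 0.0]
ft_force: [-1.9, 0.2, 3.7]
width: 0.014
```

{"api": "play_rows", "payload": {"motion": [[-0.0075,-0.0008,0,0,0,0,0],[-0.015,-0.0015,0,0,0,0,0],[-0.0225,-0.0023,0,0,0,0,0],[-0.03,-0.0031,0,0,0,0,0],[-0.0375,-0.0039,0,0,0,0,0]]}}

```text
time: 20.65
ee_pos: [0.6004, -0.0619, 0.1566]
eef_rot: [0.038, 0.999, 0.0, -0.0]
ft_force: [-0.9, 1.8, 2.9]
width: 0.0143
```

{"api": "play_rows", "payload": {"motion": [[-0.0075,-0.0008,0,0,0,0,0],[-0.015,-0.0015,0,0,0,0,0],[-0.0225,-0.0023,0,0,0,0,0],[-0.03,-0.0031,0,0,0,0,0],[-0.0345,-0.0036,0,0,0,0,0]]}}

```text
time: 21.28
ee_pos: [0.6072, -0.0632, 0.1566]
eef_rot: [0.038, 0.999, 0.0, -0.0]
ft_force: [-1.2, 0.4, 3.0]
width: 0.0145
```

{"api": "play_rows", "payload": {"motion": [[0,0,0,0,0,0,0],[0,0,-0.05,0,0,0,0],[0,0,-0.3,0,0,0,0],[0,0,-0.6,0,0,0,0],[0,0,-0.6,0,0,0,0]]}}

```text
time: 21.9
ee_pos: [0.6092, -0.0638, 0.282]
eef_rot: [0.038, 0.999, 0.0, 0.004]
ft_force: [0.1, -0.5, -1.6]
width: 0.0144
```

```bash
python3 -c "
from h import *
go([.528,-.2445,.285],85.7)"
```

```text
t 21.9 pos [ 0.6092 -0.0638  0.282 ] yaw 85.6 F [ 0.15 -0.48 -1.6 ] w 0.014354574842636079 
 shift [ 0.3353 -0.9318 -0.0183] turn [ 0.0004  0.0054 -0.0011]
```

{"api": "play_rows", "payload": {"motion": [[0.335,-0.932,-0.03,0,0,0,0],[0.335,-0.932,-0.03,0,0,0,0],[0.335,-0.932,-0.03,0,0,0,0],[0.335,-0.932,-0.03,0,0,0,0],[0.335,-0.932,0,0,0,0,0]]}}

```text
time: 22.52
ee_pos: [0.5259, -0.2443, 0.2763]
eef_rot: [0.039, 0.999, 0.0, 0.0]
ft_force: [0.2, 0.9, -1.1]
width: 0.0142
```

{"api": "play_rows", "payload": {"motion": [[0,0,0,0,0,0,0],[0,0,0,0,0,0,0],[0,0,0,0,0,0,0]]}}

```text
time: 22.9
ee_pos: [0.5265, -0.243, 0.2765]
eef_rot: [0.037, 0.999, 0.0, -0.0]
ft_force: [-0.1, 0.2, -1.4]
width: 0.0144
```

Run:
```python
from h import *
np.set_printoptions(precision=4,suppress=True)
s=eyes.camera("side");w=eyes.camera("wrist");t=eyes.camera("top")
go([.528,-.2445,.272],85.7)
tip=r.read_state()["ee_pos"]-[0,0,.122];print("tip",tip,"side px",proj(s,tip))
for n,p in(("s",s),("w",w),("t",t)):
  for l,z in(("rod_tip",tip[2]),("upper_bush",.128),("lower_bush",.058)):
    for d in eyes.landmark_of(p,l)[:3]: print(n,l,d["xy"],round(d["p"],2),atz(p,d["xy"],z,n=="w"))
import pickle;pickle.dump((s,w,t),open("st.pkl","wb"))
a=cv2.resize(w["image"][130:230,260:380,::-1],None,fx=6,fy=6,interpolation=2)[:600,:720]
cv2.imwrite("pics/w5.png",a);save(s,"s5",(280,160,370,240),8)
```

```text
t 23.05 pos [ 0.5262 -0.2437  0.2766] yaw 85.65 F [ 0.22 -0.52 -1.16] w 0.01380154563697544 
 shift [-0.0091 -0.0036  0.0232] turn [ 0.      0.     -0.0006]
tip [ 0.5262 -0.2437  0.1546] side px [327.1478 181.6696]
s rod_tip [294.0, 276.1] 0.66 [0.4782 0.2684 0.1546]
s rod_tip [359.4, 320.1] 0.64 [0.3524 0.3588 0.1546]
s rod_tip [350.6, 289.0] 0.62 [0.3759 0.2863 0.1546]
s upper_bush [327.3, 191.7] 0.79 [ 0.5228 -0.2281  0.128 ]
s upper_bush [236.1, 280.1] 0.26 [0.5928 0.2639 0.128 ]
s upper_bush [296.9, 303.4] 0.22 [0.4628 0.307  0.128 ]
s lower_bush [325.6, 207.8] 0.92 [ 0.5372 -0.2667  0.058 ]
w rod_tip [545.0, 73.4] 0.69 [0.4089 0.0407 0.1546]
w rod_tip [491.3, 168.3] 0.66 [ 0.5242 -0.0446  0.1546]
w rod_tip [500.3, 84.8] 0.65 [ 0.428  -0.0316  0.1546]
w upper_bush [316.6, 177.2] 0.7 [ 0.5272 -0.2466  0.128 ]
w lower_bush [318.2, 167.7] 0.88 [ 0.5293 -0.245   0.058 ]
t rod_tip [351.6, 204.4] 0.66 [ 0.524  -0.2422  0.1546]
t rod_tip [243.8, 246.1] 0.61 [0.4086 0.0521 0.1546]
t rod_tip [207.7, 255.8] 0.56 [0.3821 0.1492 0.1546]
t lower_bush [348.9, 205.4] 0.51 [ 0.5317 -0.2439  0.058 ]
```

View pics/w5.png

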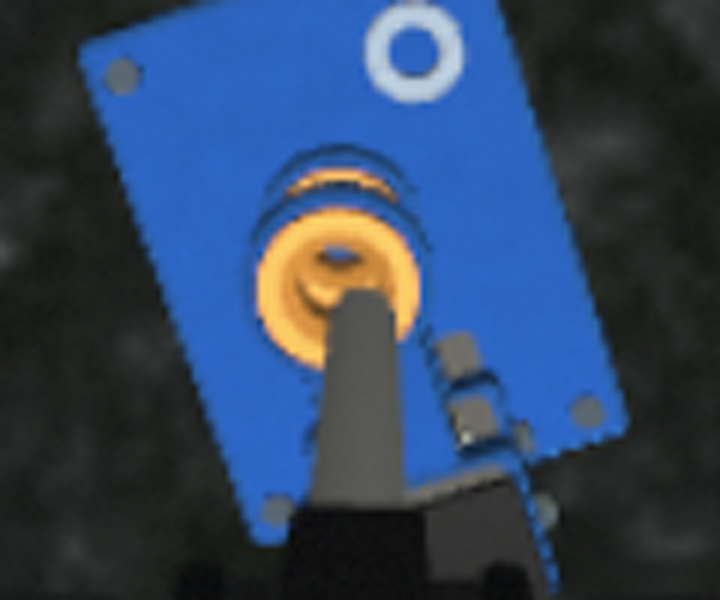

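View pics/s5.png

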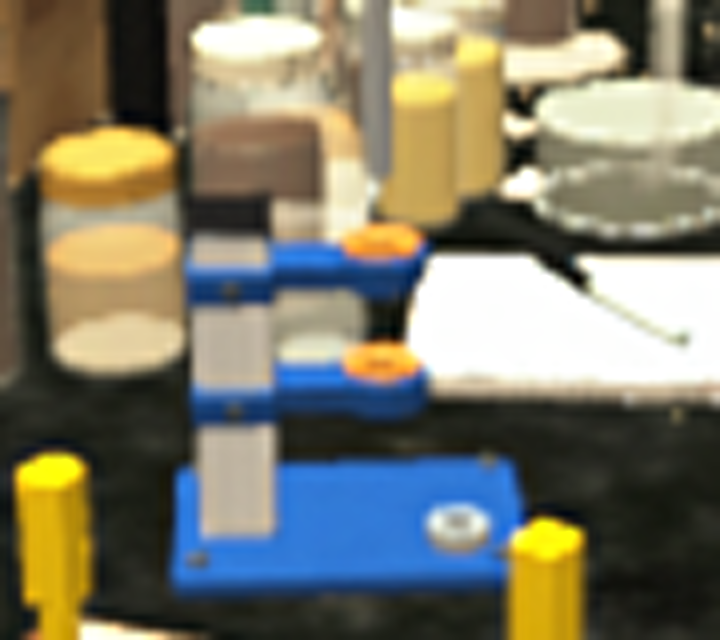

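The wrist crop shows the bush ring centred at about (315.9,177.7) and the rod axis at its tip at about column 320.4. The side crop puts the tip at (326.6,182) and the bush centre at about (327.4,189.7). From these I'll fit the ring and work out the tip-to-bush offset.

Run:
```python
from h import *
import pickle
np.set_printoptions(precision=4,suppress=True)
s,w,t=pickle.load(open("st.pkl","rb"))
def fit(p,box,fish,z):
    x0,y0,x1,y1=box;im=cv2.cvtColor(p["image"],cv2.COLOR_RGB2HSV)[y0:y1,x0:x1]
    m=cv2.inRange(im,(5,110,120),(28,255,255));m=cv2.morphologyEx(m,cv2.MORPH_OPEN,np.ones((2,2)))
    c=[k for k in cv2.findContours(m,0,1)[0]];c=max(c,key=cv2.contourArea).reshape(-1,2)+[x0,y0]
    return c
c=fit(w,(295,163,335,195),1,.128)
W=np.array([atz(w,q,.128,True)[:2] for q in c]);
# circle fit, robust (occluded by rod)
from scipy.optimize import least_squares
f=lambda a:np.hypot(*(W-a[:2]).T)-a[2]
a=least_squares(f,[.527,-.2455,.014],loss="soft_l1",f_scale=.0005).x;print("wrist circ",a,len(c))
print("wrist hand",atz(w,(315.9,177.7),.128,True),"axis tip",atz(w,(320.4,178.5),.1546,True))
c=fit(s,(318,182,338,196),0,.128);print(c.min(0),c.max(0))
S=np.array([atz(s,q,.128)[:2] for q in c]);f=lambda a:np.hypot(*(S-a[:2]).T)-a[2]
print("side circ",least_squares(f,[.527,-.245,.014],loss="soft_l1",f_scale=.001).x)
print("side hand",atz(s,(327.4,189.7),.128), "tip",atz(s,(326.6,182),.1546))
p0=s
for X in ([.5275,-.245,.128],[.5262,-.2437,.1546],[.5362,-.2437,.1546]):print(proj(s,np.array(X)))
# top, first shot colour ring now maybe hidden
c=fit(t,(335,190,365,215),0,.128);T=np.array([atz(t,q,.128)[:2] for q in c]);print("top",len(c),T.mean(0) if len(c) else 0)
im=cv2.imread("pics/top0.png")[:,:,::-1];q=dict(t,image=np.ascontiguousarray(im))
c=fit(q,(335,190,365,215),0,.128);T=np.array([atz(t,k,.128)[:2] for k in c]);f=lambda a:np.hypot(*(T-a[:2]).T)-a[2]
print("top0 circ",least_squares(f,[.527,-.245,.014],loss="soft_l1",f_scale=.001).x)
go([.5275,-.245,.262],85.7)
```

```text
wrist circ [ 0.5278 -0.2469  0.0139] 87
wrist hand [ 0.5277 -0.2475  0.128 ] axis tip [ 0.5232 -0.2422  0.1546]
[324 182] [337 192]
side circ [ 0.4048 -0.2768  0.1234]
side hand [ 0.5261 -0.2455  0.128 ] tip [ 0.5273 -0.2404  0.1546]
[326.928  189.7298]
[327.1612 181.6766]
[323.9497 181.4989]Traceback (most recent call last):
  File "<stdin>", line 24, in <module>
  File "<stdin>", line 8, in fit
ValueError: max() iterable argument is empty
```

{"api": "play_rows", "payload": {"motion": [[-0.006,-0.016,0.05,0,0,0,0],[-0.006,-0.016,0.1,0,0,0,0],[-0.006,-0.016,0.11,0,0,0,0],[-0.006,-0.016,0.11,0,0,0,0],[-0.006,-0.016,0.11,0,0,0,0]]}}

```text
time: 24.12
ee_pos: [0.5272, -0.2472, 0.2549]
eef_rot: [0.038, 0.999, -0.0, 0.0]
ft_force: [0.5, 0.5, -0.4]
width: 0.0146
```

Run:
```python
from h import *
import pickle
np.set_printoptions(precision=4,suppress=True)
avg(4)
w=eyes.camera("wrist");s=eyes.camera("side");go([.5275,-.247,.25],85.7)
pickle.dump((s,w),open("st2.pkl","wb"))
im=w["image"];save(w,"w6",(290,155,350,205),12)
save(s,"s6",(305,165,350,205),14)
```

```text
t 24.275 F [ 0.01  0.04 -0.96] sd [0.32 0.29 0.39] P [ 0.5272 -0.2472  0.2549] w 0.014113444710321568
t 24.425 pos [ 0.5271 -0.2472  0.2547] yaw 85.63 F [ 0.01  0.15 -0.25] w 0.014461170893961046 
 shift [-0.0021  0.0011  0.0236] turn [ 0.      0.0001 -0.0008]
```

View pics/w6.png

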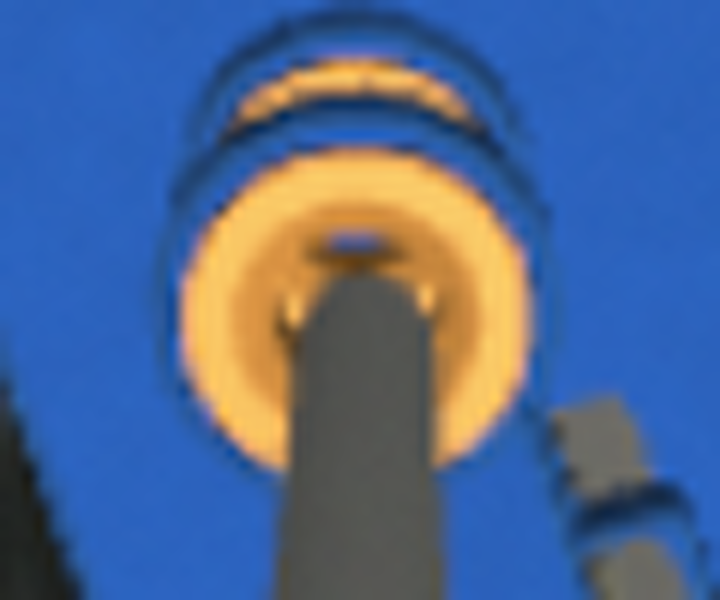

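The tip sits just above the upper bush. Its rod centre is at crop column 363 against 356 for the ring, so about 0.6 mm off in y. Now the x offset.

Run:
```python
from h import *
import pickle
from scipy.optimize import least_squares
np.set_printoptions(precision=4,suppress=True)
s,w=pickle.load(open("st2.pkl","rb"))
u=lambda x,y:(290+x/12-.46,155+y/12-.46)
W=np.array([atz(w,u(*k),.128,True)[:2] for k in [(182,320),(530,315),(356,148),(230,200),(480,200),(215,410),(500,405),(285,468),(440,465)]])
f=lambda a:np.hypot(*(W-a[:2]).T)-a[2]
print("ring",least_squares(f,[.527,-.247,.014]).x)
L=np.array([atz(w,u(*k),.128,True)[:2] for k in [(235,310),(480,310),(357,205)]]);f=lambda a:np.hypot(*(L-a[:2]).T)-a[2]
print("lead",least_squares(f,[.527,-.247,.011]).x)
for z in(.1327,.1352): print("tip near rim",z,atz(w,u(363,270),z,True))
print("edges",atz(w,u(295,330),.1352,True),atz(w,u(432,330),.1352,True))
```

```text
ring [ 0.5275 -0.2476  0.0152]
lead [ 0.5283 -0.2476  0.0109]
tip near rim 0.1327 [ 0.5223 -0.2466  0.1327]
tip near rim 0.1352 [ 0.5218 -0.2466  0.1352]
edges [ 0.5266 -0.2529  0.1352] [ 0.5275 -0.2411  0.1352]
```

View pics/s6.png

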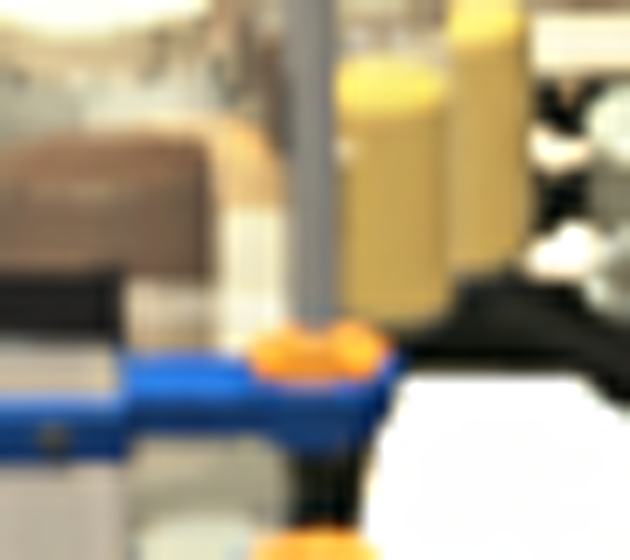

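{"api": "play_rows", "payload": {"motion": [[0,-0.003,0,0,0,0,0],[0,-0.003,0.02,0,0,0,0],[0,-0.003,0.045,0,0,0,0],[0,-0.003,0.07,0,0,0,0],[0,-0.003,0.07,0,0,0,0]]}}

```text
time: 25.05
ee_pos: [0.5267, -0.2476, 0.24]
eef_rot: [0.038, 0.999, 0.0, -0.0]
ft_force: [0.1, 0.0, -0.6]
width: 0.0144
```

```bash
python3 -c "
from h import *
avg(5);print(np.round(r.read_state()['torque'],2));go([.5275,-.2476,.232])"
```

```text
t 25.25 F [ 0.02 -0.12 -1.2 ] sd [0.56 0.3  0.45] P [ 0.52692 -0.24775  0.2405 ] w 0.014178186712187676
[ 0.04  0.01 -0.03]
t 25.3 pos [ 0.5271 -0.2478  0.2408] yaw 85.62 F [ 0.23 -0.06 -1.44] w 0.01407375869112877 
 shift [-0.0021  0.0014  0.0439] turn [-0.      0.0002  0.    ]
```

It's in the bore with no side load. I'll continue to just above the lower bush.

{"api": "play_rows", "payload": {"motion": [[0,0,0.03,0,0,0,0],[0,0,0.07,0,0,0,0],[0,0,0.11,0,0,0,0],[0,0,0.15,0,0,0,0],[0,0,0.16,0,0,0,0]]}}

```text
time: 25.92
ee_pos: [0.5267, -0.2476, 0.2078]
eef_rot: [0.038, 0.999, 0.0, -0.0]
ft_force: [-0.1, 0.2, -0.5]
width: 0.0141
```

```bash
python3 -c "
from h import *
avg(5);print(np.round(r.read_state()['torque'],2));go([.5275,-.2476,.19])"
```

```text
t 26.125 F [ 0.27 -0.1  -0.71] sd [0.49 0.19 0.5 ] P [ 0.52689 -0.24774  0.20836] w 0.014790721486459352
[ 0.02  0.02 -0.02]
t 26.175 pos [ 0.5271 -0.2479  0.2089] yaw 85.62 F [-0.35  0.14 -0.59] w 0.014209067607225777 
 shift [-0.0018  0.0015  0.0945] turn [-0.      0.0003  0.    ]
```

{"api": "play_rows", "payload": {"motion": [[0,0,0.02,0,0,0,0],[0,0,0.04,0,0,0,0],[0,0,0.06,0,0,0,0],[0,0,0.08,0,0,0,0],[0,0,0.095,0,0,0,0]]}}

```text
time: 26.8
ee_pos: [0.5269, -0.2478, 0.1893]
eef_rot: [0.038, 0.999, 0.0, -0.0]
ft_force: [-0.2, 0.0, -1.2]
width: 0.0142
```

```bash
python3 -c "
from h import *
avg(5);print(np.round(r.read_state()['torque'],2));go([.5275,-.2476,.16])"
```

```text
t 27.0 F [-0.08  0.11 -1.14] sd [0.25 0.33 0.8 ] P [ 0.52687 -0.24773  0.18931] w 0.014327844142580395
[0.03 0.03 0.02]
t 27.05 pos [ 0.527  -0.2478  0.1897] yaw 85.63 F [-0.04 -0.15 -1.73] w 0.014258980347237845 
 shift [-0.0023  0.0012  0.1486] turn [ 0.      0.0001 -0.    ]
```

{"api": "play_rows", "payload": {"motion": [[0,0,0.03,0,0,0,0],[0,0,0.06,0,0,0,0],[0,0,0.09,0,0,0,0],[0,0,0.12,0,0,0,0],[0,0,0.147,0,0,0,0]]}}

```text
time: 27.68
ee_pos: [0.5269, -0.2478, 0.1597]
eef_rot: [0.038, 0.999, 0.0, -0.0]
ft_force: [-0.2, 0.3, -0.6]
width: 0.0143
```

{"api": "play_rows", "payload": {"motion": [[0,0,0,0,0,0,0],[0,0,0,0,0,0,0],[0,0,0,0,0,0,0],[0,0,0,0,0,0,0]]}}

```text
time: 28.18
ee_pos: [0.5271, -0.2478, 0.1604]
eef_rot: [0.038, 0.999, 0.0, 0.0]
ft_force: [0.3, -0.6, -1.6]
width: 0.0145
```

Run:
```python
from h import *
avg(8);print(np.round(r.read_state()['torque'],2))
s=eyes.camera("side");tip=np.array([.527,-.2477,.038]);print(proj(s,tip),proj(s,tip+[0,0,.02]))
for d in eyes.landmark_of(s,"rod_tip")[:5]: print(d["xy"],d["p"])
save(s,"s7",(290,165,370,245),7)
```

```text
t 28.525 F [ 0.04 -0.19 -1.13] sd [0.58 0.3  0.49] P [ 0.527   -0.24777  0.16028] w 0.014383375029713994
[ 0.02  0.   -0.01]
[327.57241359 216.11365905] [327.50612529 210.32454179]
[348.0, 287.3] 0.98
[291.6, 276.3] 0.85
[356.4, 318.5] 0.79
[328.1, 218.1] 0.72
```

View pics/s7.png

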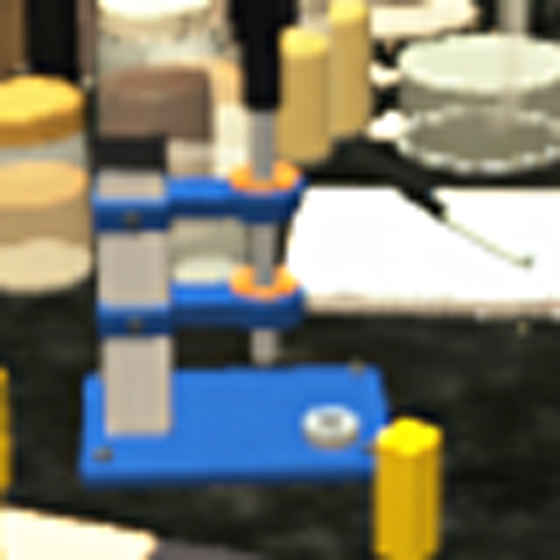

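The side crop shows the rod through both bushes, with its end showing below the lower one at about (327.7,216.5). The prediction for a 20 mm projection was row 216.1. The arm is still and has no side load, so I'm handing in.

```bash
python3 -c "
from h import *
go([.527,-.2477,.16]);print(job.close_job())"
```

```text
t 28.675 pos [ 0.527  -0.2478  0.1602] yaw 85.63 F [-0.4   0.31 -1.05] w 0.014353900457966503 
 shift [-0.0001  0.0003  0.001 ] turn [ 0.0001  0.     -0.    ]
the job is handed in; nothing more can be done
None
```

The job is done and handed in at about 29 s. The black-headed rod now hangs still from the gripper, through both bronze bushes, with about 20 mm showing below the lower bush.

- **Deburring:** I took the rod from the block and drew it upright along the stone, from about −67 mm (coarse end) to +67 mm (fine end). The speed was about 12 mm/s and the pressure about 4–5 N, with readings varying by about 1 N.
- **Final position:** TCP height is 0.160 m, which puts the tip at about 38 mm against the 38 mm wanted. The rod tip in the side picture is within about half a pixel of the prediction, roughly 2 mm.
- **Load at the end:** Side force and torque are close to zero, so the rod hangs free in the bushes. The vertical force averages −1.1 N, close to the rod's weight of 1.4 N and within the sensor noise.
- **Disagreements:** The side and wrist cameras differed by about 2 mm on the bush position in x. The rod still went through both bushes without measurable contact. The landmark network put the final tip about 2 pixels lower than predicted, but the picture itself agreed with the prediction.
- **Other things:** I did not touch the spare rods, the yellow rods or the bottles and jars, though I took no last picture of the whole bench.

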